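# Tip a standing carton into the label reader's taped outline and trigger a read

## Task

Book in the labelled carton that stands on end behind the taped outline: only pushing it with the fingers, move it up and tip it over forwards, so that it comes to lie flat, label up, wholly inside the outline under the label reader. Then press the button on the trigger box right down and let it go. Grip and lift nothing, do not press the button before the carton is down, and leave the other things on the bench where they stand.

Things in the scene. Friction and masses are not known exactly. Their poses are not given: they have to be found in the camera images.
- outline (a point): Centre of the outline of flat yellow tape on the bench (bench top z = 0): free area inside 170 mm along its x axis by 120 mm along y, tape 12 mm wide all round. Its level x axis is the forward direction, from the waiting carton across the outline towards the trigger box. Place and yaw vary. The strip 70 mm either side of the x axis is clear from x = -250 to 120 mm, but for the carton.
- reader_head (a point): Centre of the fixed label reader's grey head (62 x 46 x 72 mm, slanted towards the outline, lowest point about 240 mm above the bench), at x = 255, y = -115 mm of the outline's frame, on a 320 mm high mast whose 110 mm round foot is centred at x = 300, y = -150 mm.
- carton: The cardboard carton, standing on end: 45 mm deep (x), 80 wide (y), 130 high (z), 0.3 to 0.54 kg, evenly filled. Origin: centre of its underside. Its -x face bears a white barred label; its +x face looks to the outline (within 9 degrees of its x axis). It starts with its front lower edge 2 to 38 mm short of the tape, up to 10 mm off to a side: tipped where it stands it would land across the tape.
- carton_center (a point): Centre of the carton, 65 mm above its underside; axes as carton. Pushed on the label side within 20 mm of the bench the carton slides and stays upright; pushed near its top it tips about its front lower edge, and past 19 degrees falls forwards by itself, label up, its z axis then along the outline's x; its foot may slip back some mm.
- carton_foot_l (a point): Corner of the carton's labelled (-x) face, at its underside, on its +y side.
- carton_foot_r (a point): Corner of the carton's labelled (-x) face, at its underside, on its -y side.
- carton_head_l (a point): Corner of the carton's labelled (-x) face, at its top, 130 mm above the underside, on its +y side.
- carton_head_r (a point): Corner of the carton's labelled (-x) face, at its top, 130 mm above the underside, on its -y side.
- trigger_top (a point): Centre of the top of the round black push button (32 mm across) on the trigger box, a fixed grey box 66 x 66 x 36 mm; the button is pressed straight down and springs back. It stands beyond the outline, 165 to 195 mm from its centre.
- trigger (a joint): Travel of the trigger button: 0 released, 0.006 m fully down (about 5 N).
- carton_small: Bystander: small plain carton without a label, 55 x 65 x 75 mm high. Origin under its centre.
- bottle: Bystander: white plastic bottle with black cap, 52 mm across, 150 mm high. Origin under its centre.
- jar: Bystander: clear jar with white lid, 60 mm across, 70 mm high. Origin under its centre.
- tape_roll: Bystander: roll of tape lying flat, 90 mm across, 24 mm high. Origin under its centre.
- blue_bin: Bystander: blue parts bin with bolts, 130 mm (x) by 100 mm by 65 mm high. Origin under its centre.
- wrench: Bystander: open-ended wrench 160 mm long lying flat along its x axis. Origin at its middle, on its underside.

How it is judged (in metres and radians):
On the way, in this order (a step that is already met when the one before it is completed fails the run):
1. the carton lies flat, label up, wholly inside the outline (angle between carton_center's own x axis and vertical above 3.05 rad and x of carton_foot_l in the frame of outline between -0.09 and 0.09 m and y of carton_foot_l in the frame of outline between -0.065 and 0.065 m and x of carton_foot_r in the frame of outline between -0.09 and 0.09 m and y of carton_foot_r in the frame of outline between -0.065 and 0.065 m and x of carton_head_l in the frame of outline between -0.09 and 0.09 m and y of carton_head_l in the frame of outline between -0.065 and 0.065 m and x of carton_head_r in the frame of outline between -0.09 and 0.09 m and y of carton_head_r in the frame of outline between -0.065 and 0.065 m and height (world z) of carton_center below 0.027 m and linear speed of carton below 0.02 m/s), for 0.2 s.
2. then the trigger button is pressed down (value of joint trigger above 0.0045 m), for 0.05 s.
At the end, for the whole second after the job is handed in: The carton lies at rest, flat and label up (within 5 degrees), all corners inside the taped outline (at most 5 mm onto the tape); after that the trigger button was pressed (4.5 of its 6 mm) and has sprung back; each bystander is within 15 mm of where it stood (all of step 1 and value of joint trigger below 0.0015 m and distance of each of carton_small, bottle, jar, tape_roll, blue_bin, wrench from where it was at the start of the episode below 0.015 m); the robot touches nothing.
It fails at once if the carton is lifted off the bench (its centre over 85 mm high, or over 55 mm when tipped beyond 75 degrees) (height (world z) of carton_center above 0.085 m or (height (world z) of carton_center above 0.055 m and angle between carton's own z axis and vertical above 1.3 rad)).
It fails at once if the carton is gripped (squeezed between the fingers, or pressed on with over 25 N) (contact force between the fingers and carton above 25 N).
It fails at once if the trigger button is pressed while the carton is still up (value of joint trigger above 0.004 m and angle between carton's own z axis and vertical below 1.4 rad).
It fails at once if a bystander is pushed more than 15 mm, lifted or knocked over (distance of any of carton_small, bottle, jar, tape_roll, blue_bin, wrench from where it was at the start of the episode above 0.015 m or angle between any of bottle, jar, carton_small's own z axis and vertical above 0.4 rad).
It also fails if it takes over 46 s, if anything falls off the work surface, if the arm or the gripper's body presses on something with over 40 N, if the wrist force passes 120 N, or if a joint passes its speed limit or range.

## Robot

A 6-joint arm with a two-finger parallel gripper is mounted at the origin on the work surface. World frame = base frame: x ahead of the robot, y to its left, z up, the work surface at z = 0. Lengths are in m, angles in degrees, forces in N, time in s.
With the tool pointing down it reaches from about 0.375 to 0.975 m from the base axis. Payload 3.8 kg.
Tool frame: the origin (TCP) lies between the finger pads; the fingertips stand 22 mm ahead of it and the grasp point (between the pads) lies 3 mm ahead of it; z points along the fingers, y is the line along which they close (so a half turn about z gives the same grasp; the last joint's range is limited). The gripper opens to 85 mm and grips with 20 to 120 N. Pads are 22 mm wide; open, the fingers measure 114 mm over their backs; the gripper's body (76 mm by 85 mm) begins 54 mm behind the grasp point. The pads swing forward as they close: fully open they stand 13 mm farther back than shut.
Start: joints at [74.318, 15.12, 91.902, -0, 72.978, -2.114], TCP at [0.158, 0.656, 0.253] pointing down, gripper open.
Joint ranges: [-150.88, 150.88], [-54.13, 125.18], [17.81, 147.31], [-75.09, 255.09], [0, 152.58], [-146.25, 146.25]. Speed limits (degrees/s): [147.25, 147.25, 180, 180, 180, 180].

## Interface

Orientations are given as [roll, pitch, yaw] about the fixed x, y, z axes, in that order (R = Rz(yaw) Ry(pitch) Rx(roll)).
In Python, from rig import ctrl gives the robot as it stands. The module is installed in compiled form; this text tells all that it offers.
- The arm moves only by the tool drive_tool, never from a script. Its argument "plan" is text: rows parted by semicolons, each of 7 numbers parted by spaces: the shift along the tool's x, y, z in cm, then the turn, a rotation vector about the tool's x, y, z in degrees, then the gripper's target within -1 to 1 (fully open at 1, half-way at 0, shut at -1). In form: tx ty tz rx ry rz fingers; .... A call has 1 to 8 rows; each row is the pose to reach, as a shift and turn from the pose commanded when the call began, along the tool's axes at that moment; what a row does not reach only later rows make up. A row lasts 1/12 s, in which the tool goes at most 41.7 mm and 7.16 degrees, less where a joint would pass 70% of its speed; a pose out of reach is approached as far as the arm can. A call with a gripper value outside its range is refused whole. The fingers move at their own pace and stop on an object; "newtons" is the grip in N (left out, the last holds). Time passes only in rows, so rows that repeat a pose let the fingers close. It gives the time, the measured TCP pose, the force, the opening and the grip force at its end, in the units of the state.
- ctrl.get_state(): the state, without advancing time (a new reading comes with each control period).
- ctrl.grab_frame(name): name is "side" or "top" or "wrist"; returns a dict with "color" (384x512x3 uint8, blue, green, red), "vfov" (degrees; the focal length in pixels is half the picture's height over the tangent of half this angle, whatever the lens; pixels are square), "cx", "cy" (the principal point, pixels), "cam_to_world" (4x4, takes a point from camera to world coordinates). Camera axes: x right, y down, z forward; pixel columns grow to the right and rows downward; lengths in m; the calibration is good to about 2 mm. A picture is of the moment at which its call begins. There is no depth.
- ctrl.hand_in(): hands the job in; it is judged then, once.
The state is a dict: "clock": time; "joint_pos": joint angles; "qd": joint speeds; "tau": joint torques, N m; "eef_pos": TCP position; "eef_rot": TCP orientation; "contact_force": force on the tool from outside, world axes, zero at the start; "wrist_torque": the same for the moment, N m; "width": opening from 0.0 (shut) to 1.0 (fully open); "grasp_force": force on a finger pad.
Only numpy, scipy, OpenCV 4.12 (cv2) and the standard library are available. Lean on these libraries where they do the work, as an engineer would, in place of code of your own. Each camera call takes 0.05 s, during which the arm holds its last target. There are 200 camera calls.

## Working session

There is one attempt and no reset: what is moved stays moved. The work goes in short steps, Python scripts to look and compute and a tool call to move; the robot and the scene stay as the last step left them, time stands still between calls to the robot, and variables do not carry over. Pictures are saved under pics/ and viewed, at most 10 in all, crops included, and the job is handed in when it is done.

Besides the shell and the picture viewer there is one more tool, called in YAML: its name, and indented under it one key for each argument. drive_tool: Moves the arm, as the interface text tells. Its arguments: {"type":"object","properties":{"plan":{"type":"string"},"newtons":{"type":"number"}},"required":["plan"]}

```bash
mkdir -p pics
cat > h.py <<'E'
import numpy as np, cv2
from rig import ctrl
from scipy.spatial.transform import Rotation as R
def grab(n):
    f=ctrl.grab_frame(n); return f
def ray(f,u,v):
    T=np.array(f["cam_to_world"]); fl=f["color"].shape[0]/2/np.tan(np.radians(f["vfov"])/2)
    d=T[:3,:3]@np.array([(u-f["cx"])/fl,(v-f["cy"])/fl,1.]); return T[:3,3],d
def onplane(f,u,v,z):
    o,d=ray(f,u,v); return o+d*(z-o[2])/d[2]
def proj(f,p):
    T=np.array(f["cam_to_world"]); fl=f["color"].shape[0]/2/np.tan(np.radians(f["vfov"])/2)
    c=T[:3,:3].T@(np.array(p)-T[:3,3]); return np.array([f["cx"]+fl*c[0]/c[2],f["cy"]+fl*c[1]/c[2]])
E
python3 - <<'E'
from h import *
import pickle
fs={n:grab(n) for n in("top","side")}
pickle.dump(fs,open("f0.pkl","wb"))
a=fs["top"]["color"];b=fs["side"]["color"]
cv2.imwrite("pics/top0.png",cv2.resize(a,(768,576)));cv2.imwrite("pics/side0.png",cv2.resize(b,(768,576)))
for n in fs: print(n,fs[n]["vfov"],fs[n]["cx"],fs[n]["cy"],np.round(fs[n]["cam_to_world"],3).tolist())
print(ctrl.get_state())
E
```

```text
top 51.02866784870228 253.60620764446654 188.27781521401084 [[0.006, -0.991, 0.134, 0.482], [-1.0, -0.009, -0.018, 0.124], [0.019, -0.134, -0.991, 1.07], [0.0, 0.0, 0.0, 1.0]]
side 43.92015141627134 266.55425502161523 202.68066382944838 [[0.707, -0.481, 0.518, -0.051], [-0.707, -0.472, 0.526, -0.554], [-0.009, -0.739, -0.674, 1.048], [0.0, 0.0, 0.0, 1.0]]
{'clock': 0.1, 'joint_pos': array([ 7.43166696e+01,  1.51664670e+01,  9.19738263e+01, -1.44408113e-03,
        7.29766358e+01, -2.11242063e+00]), 'qd': array([ 0.02340235, -0.10375757, -0.18724071,  0.04298313,  0.06861229,
       -0.02342326]), 'tau': array([-3.27861144e-04, -5.16700315e+01, -3.68592775e+01, -1.24157036e-04,
        6.27978559e-03, -4.38417942e-06]), 'eef_pos': array([0.1582108 , 0.65556601, 0.25206362]), 'eef_rot': array([-1.79883099e+02, -2.93103831e-03,  1.66429511e+02]), 'contact_force': array([-0.06515402,  0.06643517, -1.00068359]), 'wrist_torque': array([ 0.00900319, -0.02074664, -0.06291578]), 'grasp_force': 0.0, 'width': 1.0022405425999767}
```

View pics/top0.png

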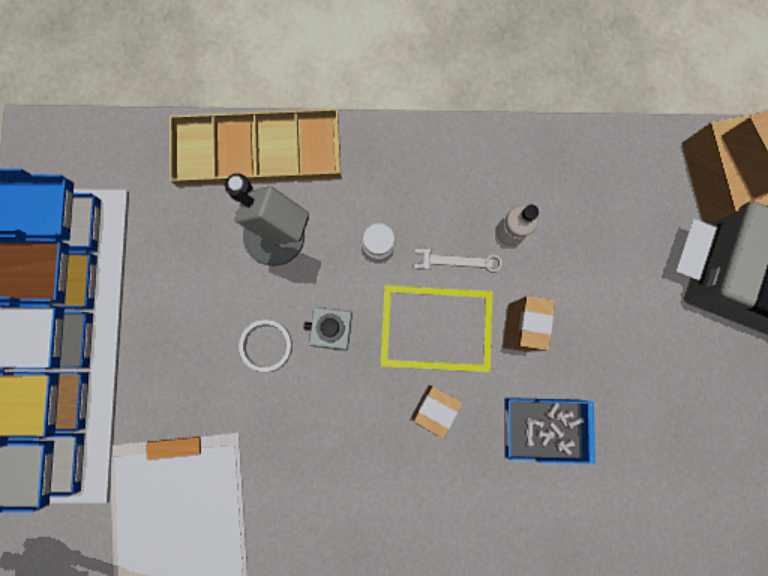

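View pics/side0.png

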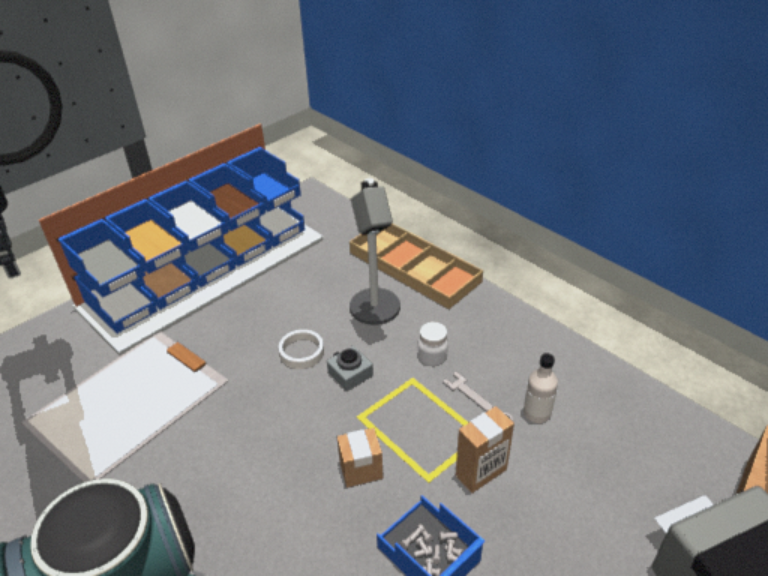

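The top view shows the outline (384–492, 287–370 at 1.5x scale), the carton standing to its right (top face 521–553, 297–350) and the trigger button at (330, 327). The side view shows the label face at (492, 462). The wrench, jar and bottle lie on the upper side. Next I measure them.

```bash
cat >> h.py <<'E'
def outline(f):
    hsv=cv2.cvtColor(f["color"],cv2.COLOR_BGR2HSV)
    m=cv2.inRange(hsv,(24,150,90),(36,255,255)); m[:, :220]=0
    n,l,s,c=cv2.connectedComponentsWithStats(m); i=1+np.argmax(s[1:,4])
    v,u=np.where(l==i); P=np.array([onplane(f,a,b,0)[:2] for a,b in zip(u,v)])
    return cv2.minAreaRect((P*1000).astype(np.float32))
E
python3 - <<'E'
from h import *
import pickle
fs=pickle.load(open("f0.pkl","rb")); f=fs["top"]
print("outline",outline(f))
img=f["color"]; hsv=cv2.cvtColor(img,cv2.COLOR_BGR2HSV)
# carton region top face: bright (V) pixels
x0,x1,y0,y1=330,376,190,240
sub=hsv[y0:y1,x0:x1]
print(hsv[205,330:376].tolist()); print(hsv[215,330:376].tolist())
big=cv2.resize(img[185:250,200:400],(800,260),interpolation=cv2.INTER_CUBIC)
s=fs["side"]["color"][265:335,295:350]
s=cv2.resize(s,(550,700)[:2],interpolation=cv2.INTER_CUBIC)[:600]
s=cv2.resize(fs["side"]["color"][265:335,295:350],None,fx=8,fy=8,interpolation=cv2.INTER_CUBIC)[:600]
c=np.zeros((600,800,3),np.uint8); c[:s.shape[0],:s.shape[1]]=s
t=cv2.resize(img[190:240,330:376],None,fx=7,fy=7,interpolation=cv2.INTER_CUBIC)
c[:t.shape[0],450:450+t.shape[1]]=t
cv2.imwrite("pics/crop.png",c)
E
```

```text
outline ((547.5043334960938, 4.8800201416015625), (192.47654724121094, 142.34036254882812), 87.2993392944336)
[[170, 5, 147], [18, 8, 151], [5, 10, 152], [0, 7, 152], [0, 7, 151], [18, 9, 148], [0, 7, 151], [170, 5, 151], [12, 60, 76], [15, 175, 54], [14, 145, 58], [12, 147, 59], [17, 151, 64], [14, 133, 67], [12, 137, 65], [13, 138, 63], [15, 142, 63], [12, 132, 58], [17, 168, 56], [14, 181, 38], [19, 110, 201], [17, 118, 196], [18, 121, 189], [17, 117, 190], [17, 119, 189], [16, 124, 187], [17, 117, 190], [17, 115, 189], [16, 122, 190], [16, 122, 190], [16, 123, 190], [16, 121, 189], [16, 117, 190], [17, 118, 188], [18, 114, 190], [19, 109, 189], [19, 109, 189], [18, 116, 191], [18, 127, 195], [10, 34, 134], [150, 2, 148], [0, 2, 144], [10, 5, 143], [6, 9, 146], [10, 5, 147], [15, 7, 146]]
[[0, 5, 146], [0, 5, 145], [0, 7, 148], [15, 7, 151], [12, 9, 149], [15, 7, 154], [0, 0, 107], [11, 117, 63], [15, 170, 57], [13, 104, 66], [13, 146, 61], [12, 126, 65], [15, 152, 62], [15, 158, 58], [15, 138, 61], [12, 148, 62], [14, 73, 73], [21, 25, 72], [170, 7, 114], [113, 10, 205], [109, 10, 199], [105, 10, 196], [115, 8, 195], [109, 10, 196], [111, 9, 195], [111, 9, 194], [111, 9, 195], [111, 9, 195], [111, 9, 196], [111, 9, 196], [107, 9, 195], [111, 9, 196], [109, 10, 196], [111, 9, 195], [111, 9, 195], [111, 9, 196], [115, 8, 195], [110, 11, 203], [150, 2, 159], [15, 7, 142], [8, 7, 138], [6, 9, 136], [0, 7, 143], [18, 9, 142], [8, 7, 143], [12, 9, 145]]
```

View pics/crop.png

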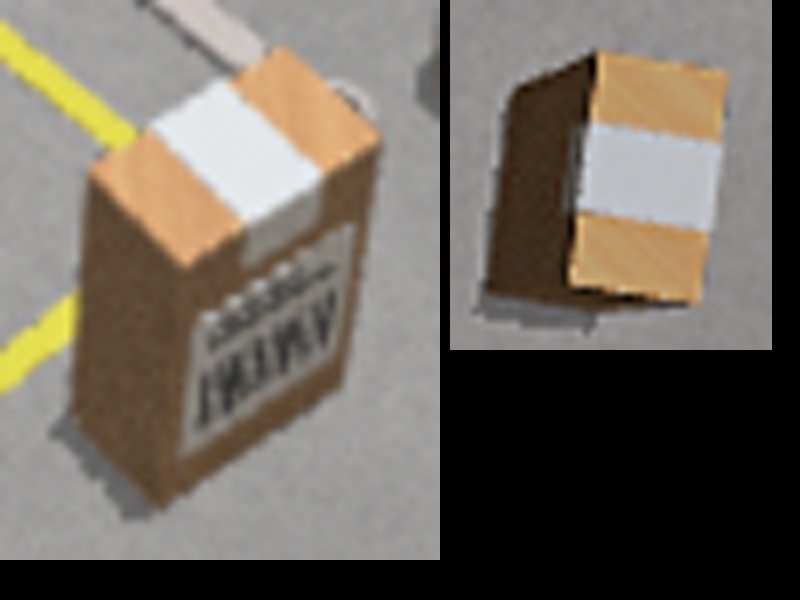

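The crop shows the carton's top face clearly (bright, bounded by about (347–369, 197–233) px in the top image). Its label faces away from the outline and it has a slight yaw. I'll fit the top face at z=0.13 and measure the other objects.

```bash
cat >> h.py <<'E'
def blob(f,m,z,box):
    u0,u1,v0,v1=box; k=np.zeros(m.shape,np.uint8); k[v0:v1,u0:u1]=m[v0:v1,u0:u1]
    n,l,s,c=cv2.connectedComponentsWithStats(k); i=1+np.argmax(s[1:,4])
    v,u=np.where(l==i); P=np.array([onplane(f,a,b,z)[:2] for a,b in zip(u,v)])
    return cv2.minAreaRect((P*1000).astype(np.float32)), P.mean(0)*1000
E
python3 - <<'E'
from h import *
import pickle
fs=pickle.load(open("f0.pkl","rb")); f=fs["top"]
hsv=cv2.cvtColor(f["color"],cv2.COLOR_BGR2HSV)
r,c=blob(f,cv2.inRange(hsv,(0,0,172),(180,255,255)),.13,(335,380,185,245))
print("carton",r,c)
# foot front edge: whole silhouette from dark side, at z=0 (crop left-edge corners)
for u,v in [(330+(512-450)/7,190+90/7),(330+(488-450)/7,190+290/7)]: print("footfront",onplane(f,u,v,0)*1000)
# side view foot corners: (160,510)/8, (75,420)/8,(340,385)/8
g=fs["side"]
for u,v in [(160,508),(76,418),(340,386)]: print("side foot",onplane(g,295+u/8,265+v/8,0)*1000)
for u,v in [(182,268),(90,170),(282,46),(380,145)]: print("side head",onplane(g,295+u/8,265+v/8,.13)*1000)
o=outline(f);O=np.array(o[0]);a=np.radians(o[2]);ex=np.array([np.cos(a),np.sin(a)]);ey=np.array([-ex[1],ex[0]])
toO=lambda p:np.round([(np.array(p[:2])-O)@ex,(np.array(p[:2])-O)@ey],1)
print("carton in O",toO(r[0]),toO(c),[toO(p) for p in cv2.boxPoints(r)])
# trigger button: dark
r,c=blob(f,cv2.inRange(hsv,(0,0,0),(180,255,80)),.045,(212,236,205,232)); print("btn",r,c,toO(c))
img=f["color"][200:236,200:240]; print(cv2.cvtColor(img,cv2.COLOR_BGR2GRAY)[::2,::1])
for n,(u,v,z) in dict(small=(438,410,.075),bottletop=(530,213,.15),jar=(378,240,.07),wrL=(420,259,0),wrR=(495,263,0),bin=(550,430,.065),tape=(265,346,.024),head=(275,212,.27)).items():
    p=onplane(f,u/1.5,v/1.5,z)*1000; print(n,p.round(),toO(p))
E
```

```text
carton ((549.0958862304688, -139.07118225097656), (45.39396286010742, 78.51993560791016), 80.97611999511719) [ 548.93130765 -138.96543078]
footfront [ 589.88740976 -124.28026527    0.        ]
footfront [ 513.5627357  -113.44448889    0.        ]
side foot [ 506.7104513  -156.83005571    0.        ]
side foot [ 513.07524753 -115.73720004    0.        ]
side foot [ 582.41605785 -168.5966119     0.        ]
side head [ 503.45065394 -157.86512669  130.        ]
side head [ 511.34615812 -115.06459782  130.        ]
side head [ 588.64074384 -125.6606526   130.        ]
side head [ 579.624813   -170.98913776  130.        ]
carton in O [-143.7   -8.4] [-143.6   -8.2] [array([-162. ,   33.1]), array([-170.6,  -44.9]), array([-125.5,  -49.9]), array([-116.8,   28.1])]
btn ((544.1949462890625, 193.03067016601562), (30.490161895751953, 30.529748916625977), 0.44842082262039185) [544.33849371 191.8940665 ] [186.7  12. ]
[[145 149 148 142 146 150 145 145 145 149 146 147 150 145 143 144 144 147
  148 147 149 146 145 143 141 144 147 152 147 141 142 142 143 142 146 145
  147 150 149 148]
 [143 145 14
[... 2438 characters left out ...]
160 160 158 165  86 118 142 137 140
  141 137 135 144]
 [148 142 145 145 143 145 147 144 144 148 153 151 151 154 154 153 113 107
  104  93  94  88  60  46  59  69  74  87 114 126 134  46 139 141 141 143
  141 137 134 136]
 [145 144 143 140 138 142 140 142 143 144 143 146 145 147 145 141 144 144
  140 142 144 146 146 153 150 150 149 146 148 147 147 145 141 140 141 141
  140 141 144 143]]
small [409.  11.  75.] [ -0.  138.4]
bottletop [ 719. -127.  150.] [-123.6 -177.7]
jar [690. 111.  70.] [ 112.3 -137.4]
wrL [671.  34.   0.] [  34.5 -121.5]
wrR [ 665. -102.    0.] [-101.1 -121.9]
bin [ 377. -173.   65.] [-185.9  161.6]
tape [512. 303.  24.] [296.   49.5]
head [686. 253. 270.] [ 254.5 -126.4]
```

Measured: the outline is at (547.5, 4.9) mm with yaw 87.3°. The carton is at x=-143.7, y=-8.4 in the outline frame with yaw about -6.3°, and the fitted sizes agree (45x79, 192x142). The trigger button is at (544, 192). The plan is to push low with two tilted, half-open fingers, which also squares the carton up, and then push near the top.

```bash
cat >> h.py <<'E'
O=np.array([.5475,.0049]); YAW=87.3
def tgt(x,y,z,tilt,L=.020):
    "tip-centre target in outline frame (m) -> TCP pos, rot"
    r=R.from_euler('z',YAW,degrees=True)*R.from_euler('x',180,degrees=True)*R.from_euler('y',tilt,degrees=True)
    p=R.from_euler('z',YAW,degrees=True).apply([x,y,0])+[*O,z]
    return p-r.apply([0,0,L]), r
def go(x,y,z,tilt,L=.020):
    s=ctrl.get_state(); p0=np.array(s["eef_pos"]); r0=R.from_euler('xyz',s["eef_rot"],degrees=True)
    p,r=tgt(x,y,z,tilt,L)
    print("cm",np.round(r0.inv().apply(p-p0)*100,2),"rv",np.round((r0.inv()*r).as_rotvec(degrees=True),1),"clock",s["clock"])
    tip=R.from_euler('z',-YAW,degrees=True).apply(p0+r0.apply([0,0,L])-[*O,0]); print("tip now in O mm",np.round(tip*1000,1),"F",np.round(s["contact_force"],1),"j",np.round(s["joint_pos"]),"w",s["width"])
E
python3 -c "
from h import *
go(-.25,-.008,.20,0); go(-.24,-.008,.16,35)"
```

```text
cm [-58.61 -78.51   3.36] rv [-0.1  0.1 79.1] clock 0.1
tip now in O mm [631.6 419.5 232.1] F [-0.1  0.1 -1. ] j [74. 15. 92. -0. 73. -2.] w 1.0022405425999767
cm [-58.64 -78.65   7.73] rv [-24.2  29.3  76.5] clock 0.1
tip now in O mm [631.6 419.5 232.1] F [-0.1  0.1 -1. ] j [74. 15. 92. -0. 73. -2.] w 1.0022405425999767
```

drive_tool:
  plan: "-24 -22 -1 0 0 30 0;-24 -22 -1 0 0 30 0;-24 -22 -1 0 0 30 0;-24 -22 -1 0 0 30 0;-24 -22 -1 0 0 30 0;-24 -22 -1 0 0 30 0;-24 -22 -1 0 0 30 0;-24 -22 -1 0 0 30 0"
  newtons: 20

```text
clock: 0.77
eef_pos: [0.3408, 0.3834, 0.2629]
eef_rot: [-180.0, 0.0, 136.4]
contact_force: [0.4, 0.5, 0.1]
width: 0.501
grasp_force: 0.0
```

```bash
python3 -c "
from h import *
go(-.25,-.008,.20,0); go(-.24,-.008,.16,35)"
```

```text
cm [-58.03 -31.54   4.36] rv [-0.   0.1 49.1] clock 0.7667
tip now in O mm [368.3 224.3 242.9] F [0.4 0.5 0.1] j [ 46.  -3. 111.  -0.  72.  -1.] w 0.501493999669782
cm [-58.12 -31.64   8.72] rv [-15.   32.9  47.5] clock 0.7667
tip now in O mm [368.3 224.3 242.9] F [0.4 0.5 0.1] j [ 46.  -3. 111.  -0.  72.  -1.] w 0.501493999669782
```

drive_tool:
  plan: "-29 -15.8 0 0 0 25 0;-29 -15.8 0 0 0 25 0;-29 -15.8 0 0 0 25 0;-29 -15.8 0 0 0 25 0;-29 -15.8 0 0 0 25 0;-29 -15.8 0 0 0 25 0;-29 -15.8 0 0 0 25 0;-29 -15.8 0 0 0 25 0"

```text
clock: 1.43
eef_pos: [0.4411, 0.0694, 0.2631]
eef_rot: [-180.0, 0.0, 111.4]
contact_force: [1.6, 0.0, 0.0]
width: 0.497
grasp_force: 0.0
```

```bash
python3 -c "
from h import *
go(-.25,-.008,.20,0); go(-.24,-.008,.16,35)"
```

```text
cm [-33.03  -1.94   4.31] rv [ 0.   0.  24.1] clock 1.4333
tip now in O mm [ 59.4 109.3 243.1] F [1.6 0.  0. ] j [  6. -11. 118.  -0.  73. -16.] w 0.49664712170797276
cm [-33.17  -2.     8.68] rv [-7.4 34.5 23.4] clock 1.4333
tip now in O mm [ 59.4 109.3 243.1] F [1.6 0.  0. ] j [  6. -11. 118.  -0.  73. -16.] w 0.49664712170797276
```

drive_tool:
  plan: "-33.2 -2 0 -7.4 34.5 23.4 0;-33.2 -2 0 -7.4 34.5 23.4 0;-33.2 -2 0 -7.4 34.5 23.4 0;-33.2 -2 0 -7.4 34.5 23.4 0;-33.2 -2 0 -7.4 34.5 23.4 0;-33.2 -2 0 -7.4 34.5 23.4 0;-33.2 -2 0 -7.4 34.5 23.4 0;-33.2 -2 0 -7.4 34.5 23.4 0"

```text
clock: 2.1
eef_pos: [0.5419, -0.2451, 0.261]
eef_rot: [-179.8, -35.2, 86.9]
contact_force: [1.6, 0.1, 0.7]
width: 0.5
grasp_force: 0.0
```

```bash
python3 -c "
from h import *
go(-.20,-.008,.025,35)"
```

```text
cm [-9.51  0.23 20.16] rv [ 0.  -0.2 -0.3] clock 2.1
tip now in O mm [-238.4   -6.2  244.6] F [1.6 0.1 0.7] j [-41.  18.  93.  27.  92. -43.] w 0.4995075631693171
```

drive_tool:
  plan: "-9.5 0.2 20.2 0 0 0 0;-9.5 0.2 20.2 0 0 0 0;-9.5 0.2 20.2 0 0 0 0;-9.5 0.2 20.2 0 0 0 0;-9.5 0.2 20.2 0 0 0 0;-9.5 0.2 20.2 0 0 0 0;-9.5 0.2 20.2 0 0 0 0;-9.5 0.2 20.2 0 0 0 0"

```text
clock: 2.77
eef_pos: [0.5467, -0.2033, 0.0434]
eef_rot: [-179.9, -35.1, 87.2]
contact_force: [1.3, -1.3, 1.0]
width: 0.496
grasp_force: 0.0
```

```bash
python3 -c "
from h import *
go(-.20,-.008,.010,35)
a=grab('side'); b=grab('top')
c=np.zeros((600,800,3),np.uint8)
c[:480,:400]=cv2.resize(a['color'][230:350,260:360],None,fx=4,fy=4,interpolation=cv2.INTER_CUBIC)
c[:480,400:]=cv2.resize(b['color'][150:270,310:410],None,fx=4,fy=4,interpolation=cv2.INTER_CUBIC)
cv2.imwrite('pics/low.png',c)
for q in [(-.2,-.008,.025),(-.2,-.008-.028,.025),(-.2,.020,.025)]:
  w=R.from_euler('z',YAW,degrees=True).apply([q[0],q[1],0])+[*O,q[2]]
  print((proj(a,w)-[260,230])*4)
"
```

```text
cm [-1.27 -0.1   1.19] rv [-0.  -0.1 -0.1] clock 2.7667
tip now in O mm [-196.5   -9.    27.1] F [ 1.3 -1.3  1. ] j [-38.  29. 104.  30.  72. -51.] w 0.49619072799855996
[310.57535366 370.14229698]
[340.12577432 344.27376497]
[280.32994907 396.61922013]
```

View pics/low.png

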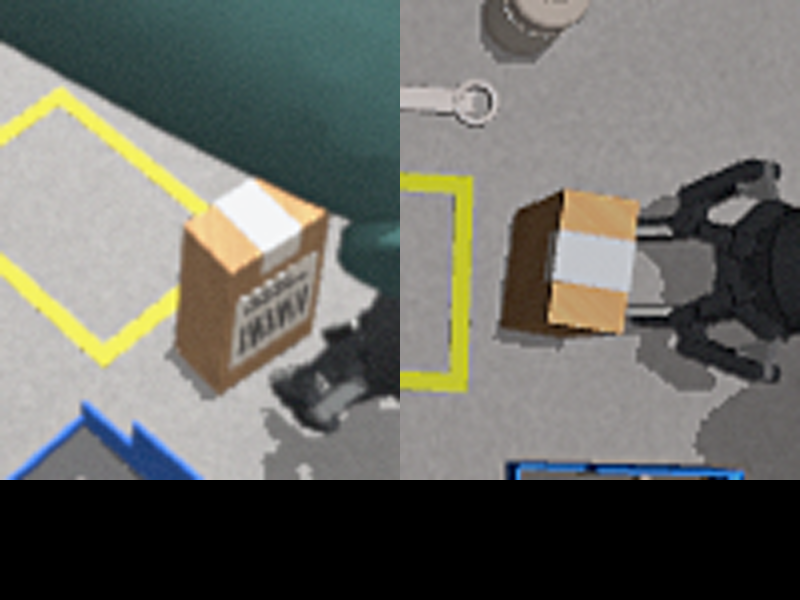

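The fingertips are behind the carton, near (280, 385) in the side crop against a predicted (280, 397), so the tip length is about right. The carton hasn't moved. Next I lower the fingers the last bit.

drive_tool:
  plan: "-1.0 0 1.3 0 0 0 0;-1.0 0 1.3 0 0 0 0;-1.0 0 1.3 0 0 0 0;-1.0 0 1.3 0 0 0 0"

```text
clock: 3.2
eef_pos: [0.5471, -0.2046, 0.0276]
eef_rot: [179.9, -35.0, 87.3]
contact_force: [-0.2, -0.0, -0.6]
width: 0.496
grasp_force: 0.0
```

```bash
python3 -c "
from h import *
go(-.120,-.008,.011,35)
go(-.122,-.008,.011,35)"
```

```text
cm [ 6.36 -0.15  4.49] rv [ 0.1 -0.  -0. ] clock 3.2
tip now in O mm [-197.9   -9.5   11.2] F [-0.2 -0.  -0.6] j [-38.  31. 104.  30.  70. -52.] w 0.4961533572358913
cm [ 6.2  -0.15  4.37] rv [ 0.1 -0.  -0. ] clock 3.2
tip now in O mm [-197.9   -9.5   11.2] F [-0.2 -0.  -0.6] j [-38.  31. 104.  30.  70. -52.] w 0.4961533572358913
```

drive_tool:
  plan: "0.6 0 0.42 0 0 0 0;1.1 0 0.77 0 0 0 0;1.6 0 1.12 0 0 0 0;2.1 0 1.47 0 0 0 0;2.6 0 1.82 0 0 0 0;3.1 0 2.17 0 0 0 0;3.6 0 2.52 0 0 0 0;4.1 0 2.87 0 0 0 0"

```text
clock: 3.87
eef_pos: [0.5494, -0.154, 0.0272]
eef_rot: [179.9, -35.0, 87.3]
contact_force: [-0.5, -4.4, 2.3]
width: 0.499
grasp_force: 1.9
```

```bash
cat >> h.py <<'E'
def carton(z=.13,box=(270,385,170,250)):
    f=grab("top"); hsv=cv2.cvtColor(f["color"],cv2.COLOR_BGR2HSV)
    m=cv2.inRange(hsv,(0,0,172),(180,255,255))&~cv2.inRange(hsv,(22,150,90),(36,255,255))
    r,c=blob(f,m,z,box); to=lambda p:R.from_euler('z',-YAW,degrees=True).apply([*(np.array(p)/1000-O),0])[:2]*1000
    print("rect",r,"ctr O",np.round(to(r[0]),1),"corners",[np.round(to(p),1).tolist() for p in cv2.boxPoints(r)],"yaw rel",r[2]-YAW); return f
E
python3 -c "
from h import *
go(-.114,-.008,.011,35)
carton()"
```

```text
cm [ 2.73 -0.14  1.89] rv [ 0.1  0.  -0. ] clock 3.8667
tip now in O mm [-147.2   -9.4   10.8] F [-0.5 -4.4  2.3] j [-34.  29. 107.  32.  68. -50.] w 0.49870807181798993
rect ((548.2171630859375, -110.22796630859375), (42.6214599609375, 79.21155548095703), 88.42146301269531) ctr O [-115.    -6.1] corners [[-137.0, 33.0], [-135.5, -46.2], [-92.9, -45.3], [-94.4, 33.9]] yaw rel 1.1214630126953153
```

The carton is upright and squared up (yaw about 1°, centre x=-115, y=-6). I'll push it about 32 mm further.

drive_tool:
  plan: "0.45 0 0.32 0 0 0 0;0.9 0 0.63 0 0 0 0;1.35 0 0.95 0 0 0 0;1.8 0 1.26 0 0 0 0;2.2 0 1.54 0 0 0 0;2.5 0 1.75 0 0 0 0;2.6 0 1.82 0 0 0 0;2.6 0 1.82 0 0 0 0"

```text
clock: 4.58
eef_pos: [0.5506, -0.1219, 0.027]
eef_rot: [-180.0, -35.1, 87.3]
contact_force: [1.3, -0.7, 1.3]
width: 0.5
grasp_force: 0.5
```

```bash
python3 -c "
from h import *
go(-.16,-.006,.115,35)
go(-.135,-.006,.115,35)
carton()"
```

```text
cm [  2.32  -0.3  -11.12] rv [-0.  -0.1 -0. ] clock 4.5833
tip now in O mm [-115.    -9.    10.7] F [ 1.3 -0.7  1.3] j [-32.  27. 109.  33.  66. -49.] w 0.5003869255822191
cm [ 4.36 -0.3  -9.69] rv [-0.  -0.1 -0. ] clock 4.5833
tip now in O mm [-115.    -9.    10.7] F [ 1.3 -0.7  1.3] j [-32.  27. 109.  33.  66. -49.] w 0.5003869255822191
rect ((550.3436279296875, -78.57478332519531), (44.82564926147461, 79.97785186767578), 89.03687286376953) ctr O [-83.2  -6.8] corners [[-106.9, 32.5], [-104.4, -47.4], [-59.6, -46.1], [-62.1, 33.9]] yaw rel 1.736872863769534
```

drive_tool:
  plan: "-1.5 0 -1 0 0 0 0;-3 0 -2.2 0 0 0 0;-2 -0.2 -5 0 0 0 0;0 -0.3 -8 0 0 0 0;2.3 -0.3 -11 0 0 0 0;2.3 -0.3 -11 0 0 0 0;2.3 -0.3 -11 0 0 0 0;2.3 -0.3 -11 0 0 0 0"

```text
clock: 5.3
eef_pos: [0.5451, -0.1672, 0.1298]
eef_rot: [-180.0, -35.0, 87.2]
contact_force: [0.7, -0.4, -0.2]
width: 0.499
grasp_force: 0.0
```

```bash
python3 -c "
from h import *
go(-.065,-.006,.112,35)
f=carton()"
```

```text
cm [7.74 0.02 5.6 ] rv [ 0. -0. -0.] clock 5.3
tip now in O mm [-160.5   -5.7  113.5] F [ 0.7 -0.4 -0.2] j [-36.  21. 105.  30.  77. -46.] w 0.4986502731836257
rect ((549.5951538085938, -78.48934936523438), (44.83268737792969, 81.34222412109375), 88.67163848876953) ctr O [-83.2  -6. ] corners [[-106.6, 34.1], [-104.6, -47.2], [-59.8, -46.1], [-61.8, 35.2]] yaw rel 1.371638488769534
```

drive_tool:
  plan: "1.23 0 0.86 0 0 0 0;2.46 0 1.72 0 0 0 0;3.28 0 2.3 0 0 0 0;3.77 0 2.64 0 0 0 0;4.26 0 2.98 0 0 0 0;4.76 0 3.33 0 0 0 0;5.25 0 3.67 0 0 0 0;5.74 0 4.02 0 0 0 0"

```text
clock: 6.02
eef_pos: [0.5491, -0.0962, 0.1305]
eef_rot: [180.0, -35.0, 87.3]
contact_force: [-0.1, -0.0, 0.9]
width: 0.499
grasp_force: 0.3
```

drive_tool:
  plan: "0.4 0 0.28 0 0 0 0;0.8 0 0.56 0 0 0 0;1.2 0 0.84 0 0 0 0;1.6 0 1.12 0 0 0 0;1.9 0 1.33 0 0 0 0;2.2 0 1.54 0 0 0 0;2.2 0 1.54 0 0 0 0;2.2 0 1.54 0 0 0 0"

```text
clock: 6.68
eef_pos: [0.5502, -0.0698, 0.1303]
eef_rot: [180.0, -35.0, 87.3]
contact_force: [0.5, 0.1, 0.0]
width: 0.5
grasp_force: 0.0
```

```bash
python3 -c "
from h import *
go(-.065,-.006,.112,35)
f=carton(.045,(240,350,170,250))
g=grab('side')
c=np.zeros((384,800,3),np.uint8); c[:,:400]=f['color'][:,112:]; c[:,400:]=g['color'][:,112:]
cv2.imwrite('pics/fall.png',c)"
```

```text
cm [-0.27 -0.02  0.04] rv [ 0. -0. -0.] clock 6.6833
tip now in O mm [-63.   -6.2 113.9] F [0.5 0.1 0. ] j [-28.  17. 110.  33.  72. -41.] w 0.49994299372022105
rect ((553.8161010742188, 17.077861785888672), (129.41746520996094, 78.75846862792969), 87.32389831542969) ctr O [12.5 -5.7] corners [[-52.3, 33.6], [-52.2, -45.1], [77.2, -45.1], [77.2, 33.7]] yaw rel 0.023898315429690342
```

View pics/fall.png

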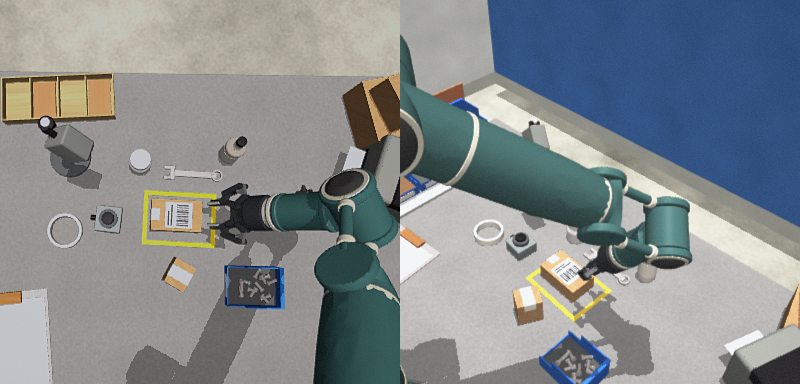

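The carton lies flat, label up, with its centre at (12.5, -5.7) mm. Its corners are within x -52 to 77 and y -45 to 34, so it is wholly inside the outline. Now I triangulate the button, at about (219, 218) px in the top view and (232, 237) px in the side view, and back off upwards.

drive_tool:
  plan: "-2 0 -6 0 0 0 -1;-2 0 -12 0 0 0 -1;-2 0 -12 0 0 0 -1;-2 0 -12 0 0 0 -1"

```text
clock: 7.12
eef_pos: [0.5496, -0.161, 0.2237]
eef_rot: [179.2, -34.6, 87.5]
contact_force: [1.5, 0.1, 0.5]
width: 0.004
grasp_force: 0.0
```

```bash
python3 -c "
from h import *
import pickle
fs=pickle.load(open('f0.pkl','rb'))
res=[]
for n,box in (('top',(212,229,208,228)),('side',(218,246,222,256))):
  f=fs[n]; g=cv2.cvtColor(f['color'],cv2.COLOR_BGR2GRAY); 
  k=np.zeros_like(g); u0,u1,v0,v1=box; k[v0:v1,u0:u1]=(g[v0:v1,u0:u1]<72)*255
  nn,l,s,c=cv2.connectedComponentsWithStats(k); i=1+np.argmax(s[1:,4]); print(n,s[i],c[i]); res.append((f,s[i],c[i]))
  if n=='side': print(g[222:256:1,222:246])
f,s,c=res[0]
for z in (.04,.046,.052): 
  p=onplane(f,*c,z); print(z,p.round(4),'in side',proj(res[1][0],p).round(1))
go(.187,.012,.15,0)
"
```

```text
top [213 212  13  13 132] [219.46212121 217.93939394]
side [227 233  11   9  83] [232.19277108 237.24096386]
[[158 164 161 156 159 160 162 159 161 162 165 159 164 161 164 152 113 105
  103 106 102 105 105 100]
 [161 162 160 159 159 160 161 161 162 164 160 164 164 163 165 161 117 103
  102 104 105 104 104  97]
 [160 162 161 160 163 161 160 158 157 159 158 164 163 163 165 163 151 117
  111 101 104 101 106 103]
 [161 161 159 161 159 161 163 157 162 159 159 158 159 160 161 161 163 154
  149 111 105 104 104  99]
 [164 161 158 157 159 160 160 161 164 162 160 161 161 162 163 159 166 162
  160 117 110 109 103 104]
 [162 157 160 161 159 161 164 166 165 164 161 160 161 161 160 157 160 164
  158 150 147 110 101 104]
 [160 162 161 159 159 161 161 162 163 166 160 161 161 160 160 163 165 162
  158 159 156 152 117 100]
 [159 162 161 162 158 157 162 161 160 161 161 164 158 160 161 164 159 162
  161 162 161 159 151 117]
 [162 163 160 161 156 159 159 160 161 159 162 157 142 159 160 163 162 162
  163 163 163 163 158 152]
 [161 159 164 164 160 161 160 165 165 159 158 161 158 165 160 165 163 162
  162 16
[... 2067 characters left out ...]
2 118 154 144 106  92  75  70  72  75  74  75
   74  73  69  70  82  95]
 [115  92  68  70  71  68  70  79 106  95  75  73  76  76  70  72  74  74
   71  71  69  95 145 148]
 [147 108  89  69  69  69  67  70  77  75  76  76  78  71  75  76  74  73
   72  83  81 139 154 155]
 [156 145 111  96  68  69  70  68  75  76  71  76  73  69  71  70  72  77
   93 144 142 156 154 158]]
0.04 [0.5446 0.1922 0.04  ] in side [232.8 239.1]
0.046 [0.5443 0.1918 0.046 ] in side [232.7 237.8]
0.052 [0.5439 0.1914 0.052 ] in side [232.5 236.5]
cm [25.96 -2.4  24.44] rv [  0.7 -34.6  -0.1] clock 7.1167
tip now in O mm [-154.2  -10.1  207.3] F [1.5 0.1 0.5] j [-35.  15. 102.  29.  84. -41.] w 0.0036298966113489264
```

drive_tool:
  plan: "26 -2.4 24.4 0.7 -34.6 0 -1;26 -2.4 24.4 0.7 -34.6 0 -1;26 -2.4 24.4 0.7 -34.6 0 -1;26 -2.4 24.4 0.7 -34.6 0 -1;26 -2.4 24.4 0.7 -34.6 0 -1;26 -2.4 24.4 0.7 -34.6 0 -1;26 -2.4 24.4 0.7 -34.6 0 -1;26 -2.4 24.4 0.7 -34.6 0 -1"

```text
clock: 7.78
eef_pos: [0.5387, 0.1734, 0.1704]
eef_rot: [-179.4, -0.4, 87.6]
contact_force: [0.9, -0.7, -0.3]
width: -0.005
grasp_force: 0.0
```

```bash
python3 -c "
from h import *
go(.1865,.012,.075,0,.022)"
```

```text
cm [1.81 0.56 7.35] rv [-0.6 -0.4  0.3] clock 7.7833
tip now in O mm [168.   17.  148.4] F [ 0.9 -0.7 -0.3] j [ 15.   7. 110.   1.  63.  17.] w -0.004993527325728769
```

drive_tool:
  plan: "1.8 0.6 3 -0.6 -0.4 0 -1;1.8 0.6 6 -0.6 -0.4 0 -1;1.8 0.6 7 -0.6 -0.4 0 -1;1.8 0.6 7 -0.6 -0.4 0 -1;1.8 0.6 7 -0.6 -0.4 0 -1;1.8 0.6 7 -0.6 -0.4 0 -1"

```text
clock: 8.28
eef_pos: [0.5468, 0.1882, 0.1021]
eef_rot: [179.9, -0.1, 87.4]
contact_force: [-0.7, -0.4, -0.5]
width: -0.001
grasp_force: 0.0
```

```bash
python3 -c "
from h import *
go(.1865,.012,.050,0,.022)"
```

```text
cm [ 0.34 -0.27  3.01] rv [ 0.1 -0.1  0.1] clock 8.2833
tip now in O mm [183.1   9.3  80.1] F [-0.7 -0.4 -0.5] j [ 16.  13. 112.   0.  55.  19.] w -0.0007528807769083991
```

Centre over the button, go down to just above it, then press in small steps.

drive_tool:
  plan: "0.3 -0.3 1 0 0 0 -1;0.3 -0.3 1.8 0 0 0 -1;0.3 -0.3 2.3 0 0 0 -1;0.3 -0.3 2.6 0 0 0 -1;0.3 -0.3 2.8 0 0 0 -1;0.3 -0.3 3.0 0 0 0 -1;0.3 -0.3 3.0 0 0 0 -1;0.3 -0.3 3.0 0 0 0 -1"

```text
clock: 8.95
eef_pos: [0.5431, 0.1917, 0.0738]
eef_rot: [-180.0, -0.0, 87.5]
contact_force: [-8.6, -3.4, 20.0]
width: 0.003
grasp_force: 10.1
```

```bash
python3 -c "
from h import *
go(.1865,.012,.045,0,.022)"
```

```text
cm [0.01 0.12 0.68] rv [-0.  -0.   0.2] clock 8.95
tip now in O mm [186.4  13.2  51.8] F [-8.6 -3.4 20. ] j [ 17.  15. 113.   0.  52.  19.] w 0.0025490584417189746
```

```bash
python3 -c "
from h import *
g=grab('side'); t=grab('top')
c=np.zeros((480,800,3),np.uint8)
c[:,:400]=cv2.resize(g['color'][190:270,200:267],(400,480),interpolation=cv2.INTER_CUBIC)
c[:,400:]=cv2.resize(t['color'][170:250,190:257],(400,480),interpolation=cv2.INTER_CUBIC)
cv2.imwrite('pics/press.png',c); print(ctrl.get_state()['contact_force'],ctrl.get_state()['wrist_torque'])"
```

```text
[-7.46937086 -3.12560009 19.45021131] [-0.57340023  1.31330398  0.04758643]
```

View pics/press.png

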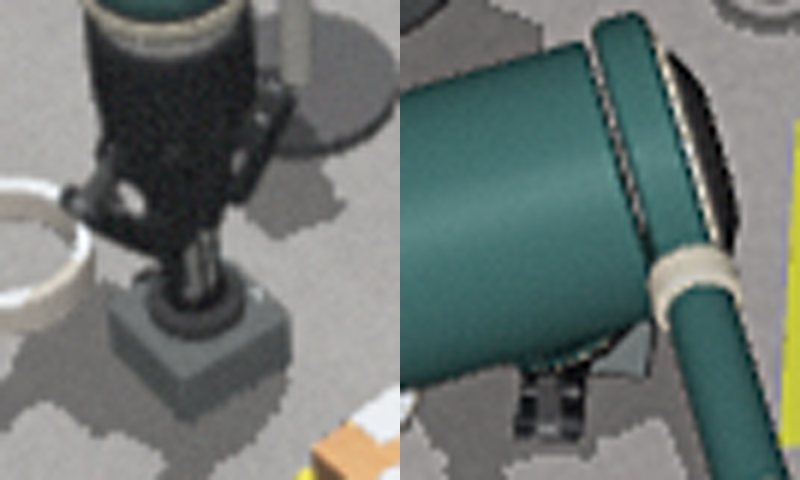

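The shut fingers stand centred on the button, inside its collar, pressing with 20 N (the button needs 5). I'll release in small steps to check the spring travel.

drive_tool:
  plan: "0 0 -0.2 0 0 0 -1;0 0 -0.2 0 0 0 -1;0 0 -0.2 0 0 0 -1"

```text
clock: 9.3
eef_pos: [0.5431, 0.1917, 0.074]
eef_rot: [-180.0, -0.0, 87.5]
contact_force: [-2.7, -1.8, 8.1]
width: 0.002
grasp_force: 4.2
```

drive_tool:
  plan: "0 0 -0.2 0 0 0 -1;0 0 -0.2 0 0 0 -1;0 0 -0.2 0 0 0 -1"

```text
clock: 9.55
eef_pos: [0.5431, 0.1917, 0.0751]
eef_rot: [180.0, -0.0, 87.5]
contact_force: [0.3, -1.6, 3.7]
width: -0.0
grasp_force: 2.1
```

drive_tool:
  plan: "0 0 -0.2 0 0 0 -1;0 0 -0.2 0 0 0 -1;0 0 -0.2 0 0 0 -1"

```text
clock: 9.8
eef_pos: [0.543, 0.1918, 0.0767]
eef_rot: [-180.0, -0.0, 87.5]
contact_force: [0.9, -2.0, 4.0]
width: -0.0
grasp_force: 1.6
```

drive_tool:
  plan: "0 0 -0.3 0 0 0 -1;0 0 -0.3 0 0 0 -1;0 0 -0.3 0 0 0 -1"

```text
clock: 10.05
eef_pos: [0.5427, 0.1921, 0.0796]
eef_rot: [-180.0, -0.0, 87.5]
contact_force: [1.1, -0.8, 1.1]
width: -0.002
grasp_force: 0.8
```

There was a hard stop at z=0.0738, then soft spring force over about 6 mm of rise, so the button was fully pressed. Now I clear it and check the carton.

drive_tool:
  plan: "0 0 -2 0 0 0 -1;0 0 -6 0 0 0 -1;0 0 -10 0 0 0 -1;-2 6 -12 0 0 0 -1;-2 10 -12 0 0 0 -1;-2 14 -12 0 0 0 -1;-2 14 -12 0 0 0 -1;-2 14 -12 0 0 0 -1"

```text
clock: 10.72
eef_pos: [0.6854, 0.165, 0.1989]
eef_rot: [179.9, -0.1, 87.4]
contact_force: [0.5, 0.7, -0.5]
width: 0.007
grasp_force: 0.0
```

```bash
python3 -c "
from h import *
print(ctrl.get_state()['eef_pos'])
f=carton(.045,(240,350,170,250))
g=grab('side')
c=np.zeros((384,800,3),np.uint8); c[:,:400]=f['color'][:,112:]; c[:,400:]=g['color'][:,112:]
cv2.imwrite('pics/end.png',c)"
```

```text
[0.68539335 0.16498914 0.1988668 ]
rect ((557.4422607421875, -16.202180862426758), (61.77626037597656, 89.36929321289062), 89.68907165527344) ctr O [-20.6 -10.9] corners [[-53.3, 32.4], [-49.6, -56.9], [12.1, -54.3], [8.4, 35.0]] yaw rel 2.3890716552734403
```

View pics/end.png

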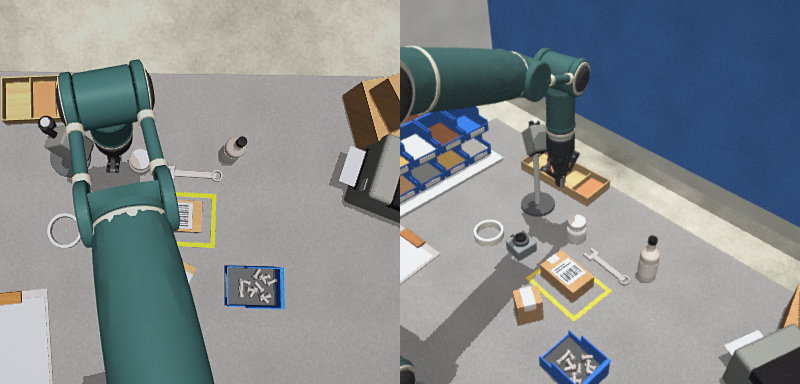

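The side view shows the carton flat inside the outline, the button sprung back and every bystander standing. I sidestepped towards the reader by mistake (no contact force), so I'll move back away before handing in. The top view of the carton is blocked by the arm.

drive_tool:
  plan: "0 -4 0 0 0 0 -1;0 -8 0 0 0 0 -1;0 -12 0 0 0 0 -1;0 -16 0 0 0 0 -1;1 -20 0 0 0 0 -1;2 -23 0 0 0 0 -1;3 -24 0 0 0 0 -1;3 -24 0 0 0 0 -1"

```text
clock: 11.48
eef_pos: [0.4384, 0.2072, 0.1987]
eef_rot: [-179.8, -0.0, 87.6]
contact_force: [-0.4, -0.9, 0.0]
width: -0.003
grasp_force: 0.0
```

drive_tool:
  plan: "4 0 0 0 0 0 -1;8 0 0 0 0 0 -1;12 0 0 0 0 0 -1;15 0 0 0 0 0 -1;15 0 0 0 0 0 -1;15 0 0 0 0 0 -1;15 0 0 0 0 0 -1;15 0 0 0 0 0 -1"

```text
clock: 12.15
eef_pos: [0.4495, 0.3547, 0.1992]
eef_rot: [-179.9, 0.0, 87.4]
contact_force: [-1.1, -0.5, -0.6]
width: 0.002
grasp_force: 0.0
```

```bash
python3 -c "
from h import *
s=ctrl.get_state(); print(s['eef_pos'],s['contact_force'],s['qd'].round(1),s['clock'])
f=carton(.045,(240,350,170,250))
g=grab('side')
c=np.zeros((384,800,3),np.uint8); c[:,:400]=f['color'][:,112:]; c[:,400:]=g['color'][:,112:]
cv2.imwrite('pics/end2.png',c)"
```

```text
[0.44953129 0.3547311  0.19921862] [-1.06314415 -0.47578436 -0.60014162] [-0.5 -0.4  0.   0.1 -0.1  0.1] 12.15
rect ((553.8021850585938, 16.78054428100586), (128.99090576171875, 78.75846862792969), 87.32389831542969) ctr O [12.2 -5.7] corners [[-52.3, 33.6], [-52.3, -45.1], [76.7, -45.1], [76.6, 33.7]] yaw rel 0.023898315429690342
```

View pics/end2.png

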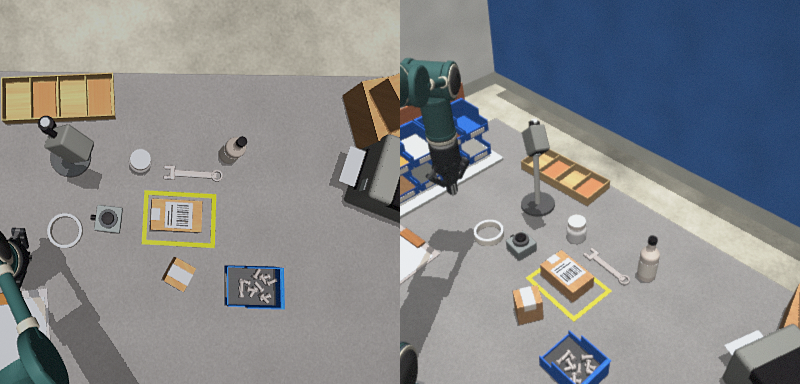

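Both views are clear: the carton is flat inside the outline, nothing else has moved, and the robot stands free. I'm handing in.

```bash
python3 -c "
from rig import ctrl
print(ctrl.hand_in())"
```

```text
the job is handed in; nothing more can be done
None
```

The job is handed in (no verdict was returned): the carton lies flat, label up, inside the outline; the button was then pressed fully down and released, and the other things still stand where they were.

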